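# Snap the test socket shut on its device and keep it pressed

## Task

A device sits in the open test socket on the load board: fold the socket's hinged lid down over it, press the front of the lid down until the latch hook snaps over its lip, and then keep pressing the lid firmly home with the fingertips so that the contact check can run. Do not force or hammer it, and leave the other things on the bench where they are. Finish like that, with the fingertips still holding the lid down: do not let go.

Things in the scene. Friction and masses are not known exactly. Their poses are not given: they have to be found in the camera images.
- test_station: Fixed station with the open socket: black stage 170 x 140 mm, red-capped micrometers in front, green load board (top 32 mm above the bench), on it a black clamshell test socket, 84 x 66 mm, its frame's top 58 mm above the bench. Origin on the bench under the stage's middle; +x points from the latch side (front) to the hinge side, y along the hinge, z up. Hinge axis at x = +42 mm, z = 58 mm.
- lid_hinge (a point): Middle of the lid's hinge axis, 58 mm above the bench. Turns with the lid: its -x axis runs along the lid from the hinge to the front edge, its z axis is the lid's outer normal (up when shut), y is the hinge axis. A 12 mm high pin header stands on the board behind it.
- lid_ledge (a point): Middle of the flat front ledge on the lid's outer face, the place to push: 72 mm from the hinge axis along the lid, 10.5 mm out from it, 68 mm above the bench when shut. Axes as lid_hinge. The lid, aluminium, 64 mm wide, 10 mm thick, reaches 86 mm from the hinge (latch lugs 94 mm). Ledge flat from 47 to 86 mm, full width; nearer the hinge are fins 8 mm high.
- socket_lid (a joint): Lid angle, rad: 0 fully shut, 1.57 upright; starts open at 1.6 to 1.95, leaning back. The stiff hinge stays where it is left; 1 to 2 N at the ledge moves it. It goes down freely to about 0.09, where the latch meets its lip; then the ledge needs a push that rises to 9 to 16 N until, at about 0.07, the hook gives, the force drops nearly to zero and the lid goes to its stop at 0.
- socket_latch (a joint): Angle of the sprung steel latch hook that hangs from the lid's front edge, in rad: 0 at rest, also when it has snapped under the lip; it is bent outward to about 0.1 while its barb rides over the lip.
- tweezers_center (a point): Middle of steel tweezers, 120 mm long, lying on the bench beside the station. Leave alone.
- hex_driver_center (a point): A point 12 mm above the bench on a driver with black handle, 160 mm long, lying beside the station. Leave alone.
- spare_socket_center (a point): Middle of a smaller, shut spare socket, 64 x 54 x 34 mm, standing loose on the bench. Leave alone.
- chip_tray_center (a point): Middle of a black tray with chips, 84 x 84 x 12 mm. Leave alone.
- parts_jar_center (a point): Middle of a small amber jar, 42 mm across, 55 mm high. Leave alone.
- post_foot_center (a point): Middle of a black round post foot, 48 mm across, 30 mm high. Leave alone.

How it is judged (in metres and radians):
On the way, in this order (a step that is already met when the one before it is completed fails the run):
1. the lid is folded down over the device, to less than 20 degrees open (value of joint socket_lid below 0.35 rad), for 0.05 s.
2. the latch has snapped under its lip, with the fingertips pressing on the lid (value of joint socket_lid below 0.02 rad and value of joint socket_latch below 0.03 rad and contact force between the fingers and socket_lid above 3 N), for 0.2 s.
At the end, for the whole second after the job is handed in: At the end the lid is fully shut (within 0.02 rad of its stop), the latch hook is back at rest under its lip (within 0.03 rad), and the fingertips press on the lid with more than 3 N throughout the last second (all of step 2); the arm keeps its last pose, push and grip.
It fails at once if the lid is pushed with more than 50 N (contact force between the fingers and socket_lid above 50 N).
It fails at once if another thing on the bench is shifted by more than 20 mm (distance of any of tweezers_center, hex_driver_center, spare_socket_center, chip_tray_center, parts_jar_center, post_foot_center from where it was at the start of the episode above 0.02 m).
It also fails if it takes over 45 s, if anything falls off the work surface, if the arm or the gripper's body presses on something with over 40 N, if the wrist force passes 120 N, or if a joint passes its speed limit or range.

## Robot

A 6-joint arm with a two-finger parallel gripper is mounted at the origin on the work surface. World frame = base frame: x ahead of the robot, y to its left, z up, the work surface at z = 0. Lengths are in mm, angles in rad, forces in N, time in s.
With the tool pointing down it reaches from about 275 to 750 mm from the base axis. Payload 10.2 kg.
Tool frame: the origin (TCP) lies on the centre line of the jaws, within the pads' length; the fingertips stand 17 mm ahead of it and the grasp point (between the pads) lies 2 mm behind it; z points along the fingers, y is the line along which they close (so a half turn about z gives the same grasp; the last joint's range is limited). The gripper opens to 85 mm and grips with 20 to 120 N. Pads are 22 mm wide; open, the fingers measure 114 mm over their backs; the gripper's body (76 mm by 85 mm) begins 54 mm behind the grasp point. The pads swing forward as they close: fully open they stand 13 mm farther back than shut.
Start: joints at [-1.551, 0.313, 1.498, -0, 1.331, -0.223], TCP at [126.208, -509.611, 248.294] pointing down, gripper open.
Joint ranges: [-2.94, 2.94], [-0.97, 2.17], [0.19, 2.56], [-1.23, 4.37], [0.02, 3.11], [-2.88, 2.88]. Speed limits (rad/s): [2.39, 2.39, 3.01, 3.14, 3.14, 3.14].

## Interface

Orientations are given as a unit quaternion [w, x, y, z].
In Python, from rig import ctrl gives the robot as it stands. The module is installed in compiled form; this text tells all that it offers.
- The arm moves only by the shell command python3 -m jog 'ROWS' [FORCE]. ROWS is JSON, a list of rows, each an object with "delta_pos": the shift along the world's x, y, z in mm, a list of three; "angular": the turn, a rotation vector about the world's x, y, z in rad, a list of three; "fingers": the opening, from 0 (shut) to 1 (fully open). In form: [{"delta_pos": [tx, ty, tz], "angular": [rx, ry, rz], "fingers": fingers}, ...]. A call has 1 to 10 rows; each row is the pose to reach, as a shift and turn from the pose commanded when the call began; what a row does not reach only later rows make up. A row lasts 1/8 s, in which the tool goes at most 62.5 mm and 10.7 degrees, less where a joint would pass 70% of its speed; a pose out of reach is approached as far as the arm can. A call with a gripper value outside its range is refused whole. The fingers move at their own pace and stop on an object; FORCE is the grip in N (left out, the last holds). Time passes only in rows, so rows that repeat a pose let the fingers close. It gives the time, the measured TCP pose, the force, the opening and the grip force at its end, in the units of the state.
- ctrl.sense(): the state, without advancing time (a new reading comes with each control period).
- ctrl.capture(name): name is "scene" or "top" or "wrist"; returns a dict with "pixels" (420x560x3 uint8, blue, green, red), "fx", "fy", "cx", "cy" (pixels), "R" (3x3) and "t" (3): a world point X has camera coordinates R X + t. Camera axes: x right, y down, z forward; pixel columns grow to the right and rows downward; lengths in mm; the calibration is good to about 2 mm. A picture is of the moment at which its call begins. There is no depth.
- ctrl.finish_job(): hands the job in; it is judged then, once.
The state is a dict: "time_s": time; "joints": joint angles; "dq": joint speeds; "tau": joint torques, N m; "eef_pos": TCP position; "ee_rot": TCP orientation; "force": force on the tool from outside, world axes, zero at the start; "wrist_torque": the same for the moment, N m; "grip_width": opening from 0.0 (shut) to 1.0 (fully open); "grip_force": force on a finger pad.
Only numpy, scipy, OpenCV 4.12 (cv2) and the standard library are available. Lean on these libraries where they do the work, as an engineer would, in place of code of your own. Each camera call takes 0.05 s, during which the arm holds its last target. There are 200 camera calls.

## Working session

There is one attempt and no reset: what is moved stays moved. The work goes in short steps, Python scripts to look and compute and a shell command to move; the robot and the scene stay as the last step left them, time stands still between calls to the robot, and variables do not carry over. Pictures are saved under pics/ and viewed, at most 10 in all, crops included, and the job is handed in when it is done.

```bash
mkdir -p pics
python3 - <<'E'
from rig import ctrl
import cv2,numpy as np
for n in("scene","top"):
    c=ctrl.capture(n);cv2.imwrite(f"pics/{n}0.png",c["pixels"]);print(n,c["fx"],c["cx"],c["cy"],np.round(c["R"],3).tolist(),np.round(c["t"],1))
s=ctrl.sense();print(s["eef_pos"],s["ee_rot"],s["force"],s["grip_width"])
E
```

```text
scene 401.24221137652603 281.53926687137573 206.6869022890677 [[-0.865, 0.502, -0.009], [0.409, 0.694, -0.593], [-0.292, -0.516, -0.805]] [ 436.3 -185.2 1074.5]
top 409.19545967957765 275.78778366686555 214.92111456837432 [[-0.015, -1.0, -0.023], [-0.995, 0.017, -0.097], [0.097, 0.021, -0.995]] [ 64.7 541.6 968.2]
[ 126.19362056 -509.39684708  247.79721009] [-5.66994137e-04  9.92641054e-01  1.21092585e-01  5.03453243e-05] [ 0.12239314 -0.09462094  0.02296793] 0.9985450246511359
```

View pics/top0.png

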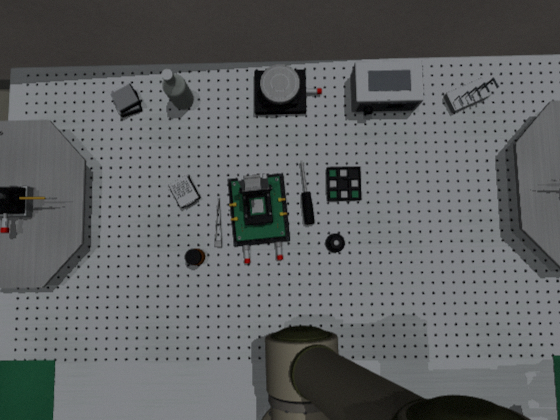

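View pics/scene0.png

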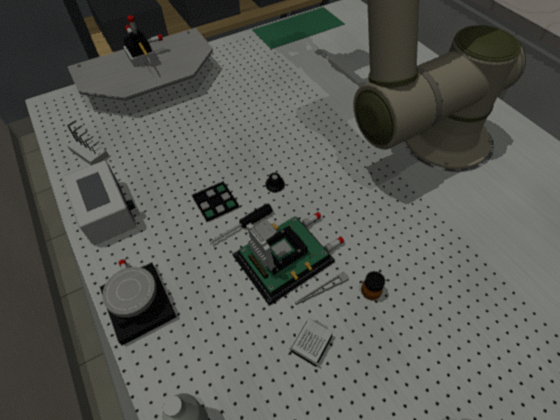

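The top view shows the station near (259,210), with the micrometers toward the robot at (247,260) and (280,257) and the lid open on the far side at (257,183). Next I'll measure the board.

```bash
cat > h.py <<'E'
import numpy as np,cv2
def plane(c,uv,z):
    R=np.array(c["R"]);t=np.array(c["t"]);uv=np.atleast_2d(uv).astype(float)
    d=np.c_[(uv[:,0]-c["cx"])/c["fx"],(uv[:,1]-c["cy"])/c["fy"],np.ones(len(uv))]@R
    o=-R.T@t
    return o+d*((z-o[2])/d[:,2])[:,None]
def proj(c,P):
    q=np.atleast_2d(P)@np.array(c["R"]).T+np.array(c["t"])
    return np.c_[c["fx"]*q[:,0]/q[:,2]+c["cx"],c["fy"]*q[:,1]/q[:,2]+c["cy"]]
E
python3 - <<'E'
from rig import ctrl
from h import *
c=ctrl.capture("top");p=c["pixels"]
h=cv2.cvtColor(p,cv2.COLOR_BGR2HSV)
g=cv2.inRange(h,(45,80,30),(85,255,255));g[:,:200]=0;g[:,310:]=0;g[300:]=0
pts=cv2.findNonZero(cv2.morphologyEx(g,cv2.MORPH_OPEN,np.ones((3,3))))
hull=cv2.convexHull(pts)[:,0];W=plane(c,hull,32)[:,:2].astype(np.float32)
print("board",cv2.minAreaRect(W))
r=cv2.inRange(h,(0,150,80),(8,255,255))|cv2.inRange(h,(172,150,80),(180,255,255));r[:,:230]=0;r[:,300:]=0;r[:230]=0;r[280:]=0
n,_,st,ce=cv2.connectedComponentsWithStats(r);print(st[1:,4],plane(c,ce[1:],20)[:,:2].round(1))
crop=cv2.resize(p[160:280,180:340],None,fx=5,fy=5,interpolation=cv2.INTER_CUBIC);cv2.imwrite("pics/top1.png",cv2.convertScaleAbs(crop,alpha=1.5))
c=ctrl.capture("scene");crop=cv2.resize(c["pixels"][195:315,210:370],None,fx=5,fy=5,interpolation=cv2.INTER_CUBIC);cv2.imwrite("pics/scene1.png",cv2.convertScaleAbs(crop,alpha=1.5))
E
```

```text
board ((559.3914184570312, 99.3438720703125), (147.16802978515625, 119.7759017944336), 4.915550708770752)
[23 20] [[440.5  47.9]
 [433.3 127.6]]
```

View pics/top1.png

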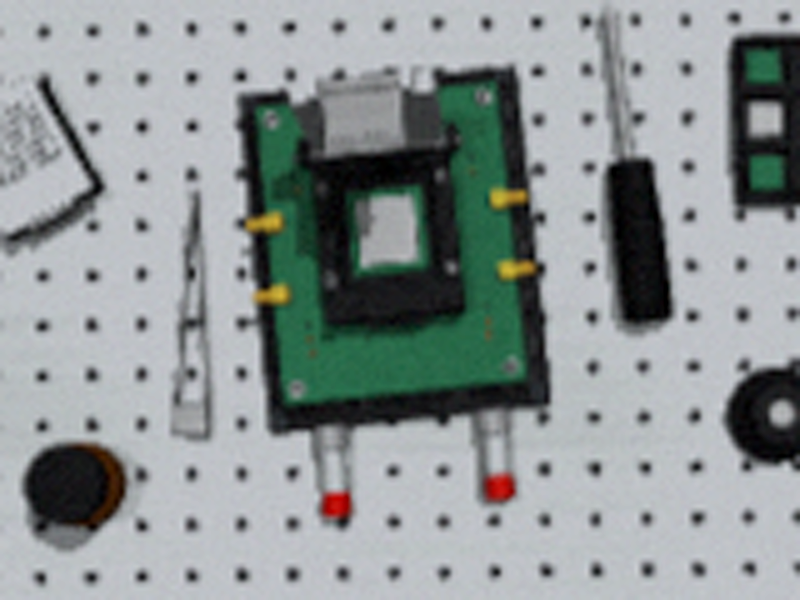

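View pics/scene1.png

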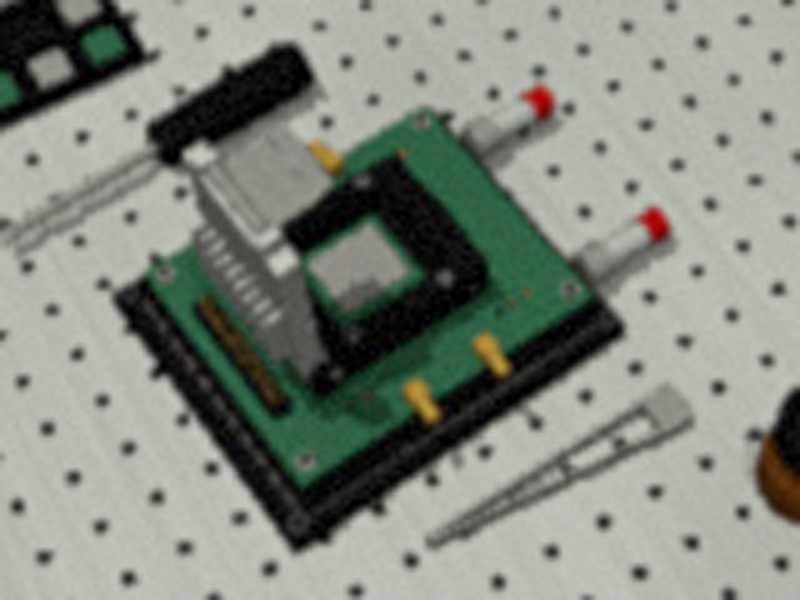

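The close crops show the lid upright with fins facing the hinge side. Its tip lugs are at scene crop (195,155) and (285,262), and the socket's front corners are at top crop (328,328) and (465,310). Next: socket frame and lid angle.

Run:
```python
from rig import ctrl
from h import *
ct=ctrl.capture("top");cs=ctrl.capture("scene")
T=lambda u:np.array(u)/5+[180,160]
S=lambda u:np.array(u)/5+[210,195]
print("sock front corners",plane(ct,[T((328,328)),T((465,310))],58).round(1))
print("stage",plane(ct,T([(240,95),(515,68),(550,403),(272,432)]),22)[:,:2].mean(0))
a=np.radians(5.1);o=np.array([559.4,99.3,0]);X=np.array([np.cos(a),np.sin(a),0]);Y=np.array([-np.sin(a),np.cos(a),0]);Z=np.array([0,0,1.])
H=o+42*X+58*Z;print("hinge",H)
print("pred front corners",[(o-42*X+s*33*Y+58*Z).round(1)[:2] for s in(1,-1)])
for th in(1.6,1.7,1.8,1.9):
    L=-np.cos(th)*X+np.sin(th)*Z;N=np.sin(th)*X+np.cos(th)*Z
    P=[H+86*L+s*32*Y+n*N for s in(1,-1) for n in(0,10)]
    print(th,((proj(cs,P)-[210,195])*5).round().tolist(),((proj(ct,P)-[180,160])*5).round().tolist())
```

```text
sock front corners [[515.5 126.7  58. ]
 [522.9  62.1  58. ]]
stage [556.79420072  97.46627004]
hinge [601.23372475 103.03356047  58.        ]
pred front corners [array([514.6, 128.4]), array([520.5,  62.7])]
1.6 [[311.0, 253.0], [288.0, 267.0], [214.0, 132.0], [191.0, 145.0]] [[288.0, 118.0], [286.0, 95.0], [435.0, 102.0], [432.0, 79.0]]
1.7 [[291.0, 266.0], [268.0, 282.0], [194.0, 144.0], [172.0, 159.0]] [[286.0, 98.0], [284.0, 77.0], [433.0, 83.0], [431.0, 61.0]]
1.8 [[272.0, 280.0], [249.0, 297.0], [175.0, 157.0], [153.0, 173.0]] [[285.0, 80.0], [283.0, 59.0], [431.0, 64.0], [429.0, 43.0]]
1.9 [[252.0, 295.0], [231.0, 313.0], [157.0, 172.0], [136.0, 189.0]] [[284.0, 62.0], [283.0, 43.0], [429.0, 47.0], [428.0, 27.0]]
```

Lid angle is about 1.65 and the hinge is at (601,103), with the sizes agreeing to within 2 mm. Going over behind the lid, fingers shut.

```bash
python3 -m jog '[{"delta_pos":[264,308,0],"angular":[0,0,-0.08],"fingers":0},{"delta_pos":[264,308,0],"angular":[0,0,-0.08],"fingers":0},{"delta_pos":[264,308,0],"angular":[0,0,-0.08],"fingers":0},{"delta_pos":[264,308,0],"angular":[0,0,-0.08],"fingers":0},{"delta_pos":[264,308,0],"angular":[0,0,-0.08],"fingers":0},{"delta_pos":[264,308,0],"angular":[0,0,-0.08],"fingers":0},{"delta_pos":[264,308,0],"angular":[0,0,-0.08],"fingers":0},{"delta_pos":[264,308,0],"angular":[0,0,-0.08],"fingers":0}]' 60
```

```text
time_s: 1.3
eef_pos: [391.0, -200.2, 248.3]
ee_rot: [-0.0, 0.997, 0.083, 0.0]
force: [0.8, -0.4, 0.3]
grip_width: -0.002
grip_force: 0.0
```

```bash
python3 -m jog '[{"delta_pos":[264,309,0],"angular":[0,0,-0.073],"fingers":0},{"delta_pos":[264,309,0],"angular":[0,0,-0.073],"fingers":0},{"delta_pos":[264,309,0],"angular":[0,0,-0.073],"fingers":0},{"delta_pos":[264,309,0],"angular":[0,0,-0.073],"fingers":0},{"delta_pos":[264,309,0],"angular":[0,0,-0.073],"fingers":0},{"delta_pos":[264,309,0],"angular":[0,0,-0.073],"fingers":0},{"delta_pos":[264,309,0],"angular":[0,0,-0.073],"fingers":0},{"delta_pos":[264,309,0],"angular":[0,0,-0.073],"fingers":0},{"delta_pos":[264,309,0],"angular":[0,0,-0.073],"fingers":0}]'
python3 - <<'E'
from rig import ctrl
import cv2
print(ctrl.sense())
for n in("wrist","scene"):
    c=ctrl.capture(n);cv2.imwrite(f"pics/{n}2.png",c["pixels"])
E
```

```text
time_s: 2.42
eef_pos: [654.0, 105.9, 248.2]
ee_rot: [0.0, 0.999, 0.044, -0.0]
force: [0.6, 0.4, 0.1]
grip_width: 0.0
grip_force: 0.0
{'time_s': 2.425, 'joints': array([-1.58160600e-02,  6.31091411e-01,  1.01600712e+00, -3.65016323e-04,
        1.49504992e+00,  1.46647590e+00]), 'dq': array([-5.81175304e-03, -1.71098402e-02,  7.99265403e-03, -1.71815634e-05,
        5.65324495e-04,  3.61106567e-03]), 'tau': array([ 9.72128212e-01, -5.53682506e+01, -2.72953445e+01,  3.57075920e-02,
       -5.33597020e-03,  6.92878730e-04]), 'eef_pos': array([653.95701959, 105.88391681, 248.1736747 ]), 'ee_rot': array([ 1.64970031e-04,  9.99020363e-01,  4.42515872e-02, -2.88320536e-04]), 'force': array([0.55201873, 0.37469002, 0.09827456]), 'wrist_torque': array([-0.03238455, -0.00203829,  0.00310644]), 'grip_force': 0.0, 'grip_width': 1.3789497450120924e-05}
```

View pics/wrist2.png

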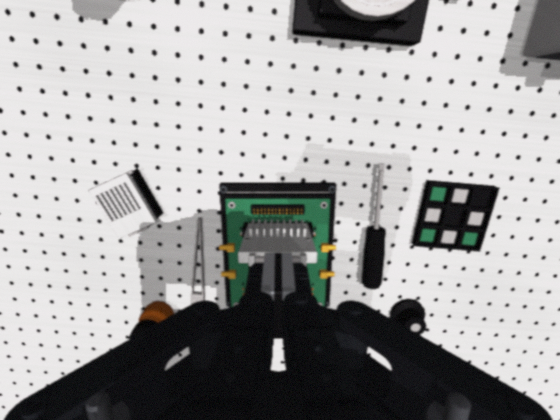

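The wrist view shows the shut fingertips centred on the lid (about x=278) and the lid's lugs at (240,257) and (315,257). Checking these against the prediction.

Run:
```python
from rig import ctrl
from h import *
c=ctrl.capture("wrist")
a=np.radians(5.1);o=np.array([559.4,99.3,0]);X=np.array([np.cos(a),np.sin(a),0]);Y=np.array([-np.sin(a),np.cos(a),0]);Z=np.array([0,0,1.])
H=o+42*X+58*Z
for th in(1.6,1.65,1.7,1.75):
    L=-np.cos(th)*X+np.sin(th)*Z;N=np.sin(th)*X+np.cos(th)*Z
    print(th,proj(c,[H+86*L+s*32*Y+10*N for s in(1,-1)]).round().tolist())
print("tip",proj(c,[[654,106,231]]))
print("board corners",proj(c,[o+s*60*Y+73*X+32*Z for s in(1,-1)]).round().tolist())
```

```text
1.6 [[235.0, 260.0], [314.0, 260.0]]
1.65 [[235.0, 255.0], [314.0, 255.0]]
1.7 [[235.0, 250.0], [314.0, 249.0]]
1.75 [[235.0, 244.0], [314.0, 244.0]]
tip [[276.5879218  268.01011187]]
board corners [[222.0, 199.0], [329.0, 199.0]]
```

View pics/scene2.png

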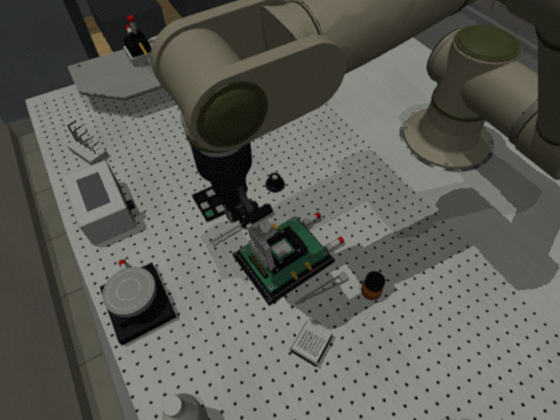

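Prediction agrees (lugs at row 257 → 1.63 rad). Descend behind the lid and compute the arc waypoints.

```bash
python3 -m jog '[{"delta_pos":[0,0,-50],"angular":[0,0,0],"fingers":0},{"delta_pos":[0,0,-95],"angular":[0,0,0],"fingers":0},{"delta_pos":[0,0,-95],"angular":[0,0,0],"fingers":0}]'
python3 - <<'E'
import numpy as np
from rig import ctrl
p=ctrl.sense()["eef_pos"];a=np.radians(5.1)
o=np.array([559.4,99.3]);X=np.array([np.cos(a),np.sin(a)])
lx0=(p[:2]-o)@X
for t in(1.65,1.5,1.3,1.1,.9,.7,.5,.35,.25,.18,.13,.08,0):
    lx=42-78*np.cos(t)+10.5*np.sin(t)+11;z=58+78*np.sin(t)+10.5*np.cos(t)+17
    d=lx-lx0;print(t,(d*X).round(1),round(z-p[2],1))
E
```

```text
time_s: 2.95
eef_pos: [652.6, 106.7, 150.7]
ee_rot: [-0.0, 0.999, 0.044, -0.003]
force: [-0.8, -0.3, 0.7]
grip_width: 0.0
grip_force: 0.0
1.65 [-23.8  -2.1] 1.3
1.5 [-35.4  -3.2] 2.9
1.3 [-51.1  -4.6] 2.3
1.1 [-66.3  -5.9] -1.4
0.9 [-80.5  -7.2] -8.0
0.7 [-93.   -8.3] -17.4
0.5 [-103.5   -9.2] -29.1
0.35 [-109.7   -9.8] -39.1
0.25 [-113.   -10.1] -46.2
0.18 [-114.9  -10.3] -51.4
0.13 [-116.   -10.4] -55.1
0.08 [-117.   -10.4] -59.0
0 [-118.   -10.5] -65.2
```

```bash
python3 -m jog '[{"delta_pos":[-13,-1,-1],"angular":[0,0,0],"fingers":0},{"delta_pos":[-25,-2,-1],"angular":[0,0,0],"fingers":0},{"delta_pos":[-37,-3,0],"angular":[0,0,0],"fingers":0},{"delta_pos":[-45,-4,0],"angular":[0,0,0],"fingers":0},{"delta_pos":[-53,-5,0],"angular":[0,0,0],"fingers":0},{"delta_pos":[-53,-5,0],"angular":[0,0,0],"fingers":0}]'
python3 - <<'E'
from rig import ctrl
import cv2,numpy as np
c=ctrl.capture("wrist");d=ctrl.capture("scene")
cv2.imwrite("pics/w3.png",np.hstack([c["pixels"][100:400,80:480],cv2.resize(d["pixels"][170:320,190:390],(400,300))]))
print(ctrl.sense()["eef_pos"],ctrl.sense()["force"])
E
```

```text
time_s: 3.7
eef_pos: [601.0, 102.3, 153.9]
ee_rot: [0.0, 0.999, 0.045, 0.0]
force: [-0.1, -0.1, 0.5]
grip_width: 0.001
grip_force: 0.0
[601.26239591 102.32060338 153.36163968] [ 0.07929032  0.0774639  -0.47976978]
```

View pics/w3.png

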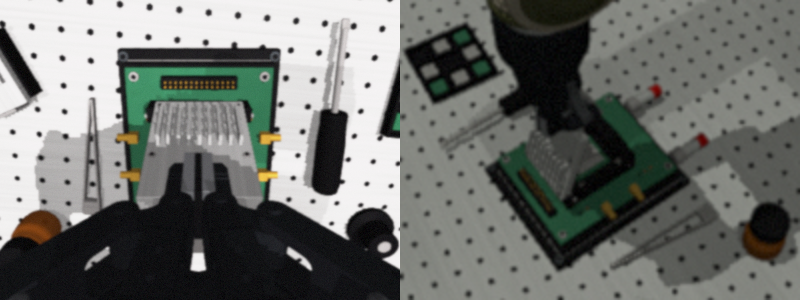

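The lid is moving ahead of the fingers, with the fingertips on the ledge beyond the fins (wrist crop about (195,165)). Continuing along the arc to about 0.2 rad.

```bash
python3 -m jog '[{"delta_pos":[-8,-0.7,-2],"angular":[0,0,0],"fingers":0},{"delta_pos":[-15,-1.3,-4],"angular":[0,0,0],"fingers":0},{"delta_pos":[-22,-2,-7],"angular":[0,0,0],"fingers":0},{"delta_pos":[-29,-2.6,-10],"angular":[0,0,0],"fingers":0},{"delta_pos":[-36,-3.2,-15],"angular":[0,0,0],"fingers":0},{"delta_pos":[-42,-3.7,-20],"angular":[0,0,0],"fingers":0},{"delta_pos":[-52,-4.6,-31],"angular":[0,0,0],"fingers":0},{"delta_pos":[-58,-5,-41],"angular":[0,0,0],"fingers":0},{"delta_pos":[-62,-5.5,-48],"angular":[0,0,0],"fingers":0},{"delta_pos":[-62,-5.5,-48],"angular":[0,0,0],"fingers":0}]'
python3 - <<'E'
from rig import ctrl
import cv2,numpy as np
c=ctrl.capture("wrist");d=ctrl.capture("scene")
cv2.imwrite("pics/w4.png",np.hstack([c["pixels"][100:400,80:480],cv2.resize(d["pixels"][170:320,190:390],(400,300))]))
print(ctrl.sense()["eef_pos"],ctrl.sense()["force"])
E
```

```text
time_s: 5.05
eef_pos: [538.9, 96.9, 104.8]
ee_rot: [-0.0, 0.999, 0.045, -0.001]
force: [-0.3, 0.4, 0.3]
grip_width: 0.003
grip_force: 0.0
[539.47605411  96.86948567 105.45836187] [0.3521737  0.76067032 0.19782413]
```

View pics/w4.png

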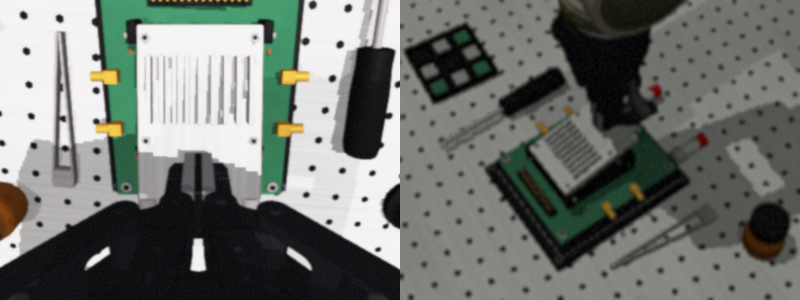

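The lid is nearly shut and the fingertips are on the ledge, clear of the fins (wrist crop tips at (200,155), fins end at row 125). Pressing down slowly.

```bash
python3 -m jog '[{"delta_pos":[-1,0,-3],"angular":[0,0,0],"fingers":0},{"delta_pos":[-2,0,-6],"angular":[0,0,0],"fingers":0},{"delta_pos":[-3,0,-9],"angular":[0,0,0],"fingers":0},{"delta_pos":[-3,0,-11],"angular":[0,0,0],"fingers":0},{"delta_pos":[-3,0,-12],"angular":[0,0,0],"fingers":0},{"delta_pos":[-3,0,-12],"angular":[0,0,0],"fingers":0}]'
```

```text
time_s: 5.9
eef_pos: [536.2, 96.9, 93.2]
ee_rot: [-0.0, 0.999, 0.045, -0.0]
force: [0.9, -0.2, -0.5]
grip_width: 0.001
grip_force: 0.0
```

```bash
python3 -m jog '[{"delta_pos":[0,0,-0.5],"angular":[0,0,0],"fingers":0},{"delta_pos":[0,0,-1],"angular":[0,0,0],"fingers":0},{"delta_pos":[0,0,-1],"angular":[0,0,0],"fingers":0}]'
```

```text
time_s: 6.28
eef_pos: [536.2, 96.9, 92.3]
ee_rot: [0.0, 0.999, 0.045, 0.0]
force: [-0.3, 0.0, 0.2]
grip_width: -0.001
grip_force: 0.0
```

```bash
python3 -m jog '[{"delta_pos":[0,0,-0.5],"angular":[0,0,0],"fingers":0},{"delta_pos":[0,0,-1],"angular":[0,0,0],"fingers":0},{"delta_pos":[0,0,-1],"angular":[0,0,0],"fingers":0}]'
```

```text
time_s: 6.65
eef_pos: [536.2, 96.9, 91.6]
ee_rot: [0.0, 0.999, 0.045, 0.0]
force: [-1.9, -0.7, 4.1]
grip_width: -0.001
grip_force: 2.3
```

```bash
python3 -m jog '[{"delta_pos":[0,0,-0.5],"angular":[0,0,0],"fingers":0},{"delta_pos":[0,0,-1],"angular":[0,0,0],"fingers":0},{"delta_pos":[0,0,-1],"angular":[0,0,0],"fingers":0}]'
```

```text
time_s: 7.02
eef_pos: [536.2, 96.9, 91.2]
ee_rot: [0.0, 0.999, 0.045, 0.0]
force: [-5.8, -1.0, 11.6]
grip_width: 0.003
grip_force: 5.3
```

```bash
python3 -m jog '[{"delta_pos":[0,0,-0.5],"angular":[0,0,0],"fingers":0},{"delta_pos":[0,0,-1],"angular":[0,0,0],"fingers":0},{"delta_pos":[0,0,-1],"angular":[0,0,0],"fingers":0}]'
```

```text
time_s: 7.4
eef_pos: [536.1, 96.9, 90.2]
ee_rot: [0.0, 0.999, 0.045, -0.0]
force: [-5.3, -1.0, 11.8]
grip_width: 0.003
grip_force: 5.5
```

```bash
python3 -m jog '[{"delta_pos":[0,0,-0.5],"angular":[0,0,0],"fingers":0},{"delta_pos":[0,0,-1],"angular":[0,0,0],"fingers":0},{"delta_pos":[0,0,-1],"angular":[0,0,0],"fingers":0}]'
```

```text
time_s: 7.78
eef_pos: [536.1, 96.9, 88.0]
ee_rot: [-0.0, 0.999, 0.045, -0.0]
force: [0.3, -0.1, -0.2]
grip_width: -0.001
grip_force: 0.0
```

```bash
python3 -m jog '[{"delta_pos":[0,0,-0.5],"angular":[0,0,0],"fingers":0},{"delta_pos":[0,0,-1],"angular":[0,0,0],"fingers":0},{"delta_pos":[0,0,-1],"angular":[0,0,0],"fingers":0}]'
```

```text
time_s: 8.15
eef_pos: [536.2, 96.9, 87.2]
ee_rot: [-0.0, 0.999, 0.045, -0.0]
force: [0.3, 0.1, -0.1]
grip_width: 0.001
grip_force: 0.0
```

```bash
python3 -m jog '[{"delta_pos":[0,0,-0.5],"angular":[0,0,0],"fingers":0},{"delta_pos":[0,0,-1],"angular":[0,0,0],"fingers":0},{"delta_pos":[0,0,-1],"angular":[0,0,0],"fingers":0}]'
```

```text
time_s: 8.52
eef_pos: [536.2, 96.9, 86.3]
ee_rot: [0.0, 0.999, 0.045, -0.0]
force: [-0.0, -1.1, 0.4]
grip_width: -0.004
grip_force: 0.0
```

Snapped. Following it down to the stop (expected near z≈85).

```bash
python3 -m jog '[{"delta_pos":[0,0,-0.5],"angular":[0,0,0],"fingers":0},{"delta_pos":[0,0,-1],"angular":[0,0,0],"fingers":0},{"delta_pos":[0,0,-1],"angular":[0,0,0],"fingers":0}]'
```

```text
time_s: 8.9
eef_pos: [536.2, 96.9, 85.5]
ee_rot: [0.0, 0.999, 0.045, 0.0]
force: [-1.2, -0.6, 4.3]
grip_width: 0.001
grip_force: 2.1
```

```bash
python3 -m jog '[{"delta_pos":[0,0,-0.5],"angular":[0,0,0],"fingers":0},{"delta_pos":[0,0,-1],"angular":[0,0,0],"fingers":0},{"delta_pos":[0,0,-1],"angular":[0,0,0],"fingers":0}]'
```

```text
time_s: 9.28
eef_pos: [536.3, 96.9, 85.4]
ee_rot: [0.0, 0.999, 0.045, 0.0]
force: [-5.3, -0.2, 13.0]
grip_width: 0.004
grip_force: 6.7
```

At the stop, pressing 13 N. A little more for margin, then verify that it holds.

```bash
python3 -m jog '[{"delta_pos":[0,0,-0.5],"angular":[0,0,0],"fingers":0},{"delta_pos":[0,0,-0.5],"angular":[0,0,0],"fingers":0},{"delta_pos":[0,0,-0.5],"angular":[0,0,0],"fingers":0},{"delta_pos":[0,0,-0.5],"angular":[0,0,0],"fingers":0},{"delta_pos":[0,0,-0.5],"angular":[0,0,0],"fingers":0},{"delta_pos":[0,0,-0.5],"angular":[0,0,0],"fingers":0}]'
python3 - <<'E'
from rig import ctrl
import cv2,numpy as np
c=ctrl.capture("wrist");d=ctrl.capture("scene")
cv2.imwrite("pics/w5.png",np.hstack([c["pixels"][100:400,80:480],cv2.resize(d["pixels"][170:320,190:390],(400,300))]))
print(ctrl.sense()["eef_pos"],ctrl.sense()["force"])
E
```

```text
time_s: 10.02
eef_pos: [536.3, 96.9, 85.3]
ee_rot: [0.0, 0.999, 0.045, 0.0]
force: [-7.8, -0.8, 17.7]
grip_width: 0.0
grip_force: 8.8
[536.257553    96.88734142  85.34257566] [-6.33321629 -0.23046445 17.31137524]
```

View pics/w5.png

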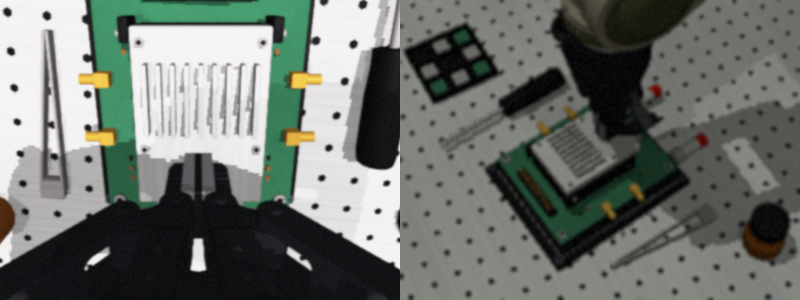

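The lid is flat and shut, the fingertips are on the ledge at wrist crop (200,160), pressing with a steady 17 to 18 N, and the tweezers and driver have not moved.

```bash
python3 -c "
from rig import ctrl
print(ctrl.finish_job())"
```

```text
the job is handed in; nothing more can be done
None
```

The job is handed in: the lid is folded shut, the push force rose to about 13 N and dropped to near zero as the latch snapped, and the fingertips are still pressing the lid against its stop at about 18 N; the judge's verdict was not shown.

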